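# Weigh the straight-sided pot on the bench scale

## Robot

A 6-joint arm with a two-finger parallel gripper is mounted at the origin on the work surface. World frame = base frame: x ahead of the robot, y to its left, z up, the work surface at z = 0. Lengths are in m, angles in rad, forces in N, time in s.
With the tool pointing down it reaches from about 0.25 to 0.725 m from the base axis. Payload 4 kg.
Tool frame: the origin (TCP) lies at the very end of the fingers, on their centre line; the grasp point (between the pads) lies 19 mm behind it; z points along the fingers, y is the line along which they close (so a half turn about z gives the same grasp; the last joint's range is limited). The gripper opens to 85 mm and grips with 20 to 120 N. Pads are 22 mm wide; open, the fingers measure 114 mm over their backs; the gripper's body (76 mm by 85 mm) begins 54 mm behind the grasp point. The pads swing forward as they close: fully open they stand 13 mm farther back than shut.
Start: joints at [-1.284, 0.241, 0.005, 1.335, 0, 1.571], TCP at [0.141, -0.48, 0.231] pointing down, gripper open.
Joint ranges: [-2.72, 2.72], [-1.05, 1.87], [-1.09, 1.28], [-1.99, 2.15], [-1.42, 1.44], [-3.14, 3.14]. Speed limits (rad/s): [2.79, 2.79, 3.14, 3.14, 3.14, 3.14].

## Interface

Orientations are given as a rotation vector (axis times angle).
In Python, from workcell import env, vision gives the robot as it stands.
- The arm moves only by the tool play_rows, never from a script. Its argument "moves" is text: rows parted by semicolons, each of 4 numbers parted by spaces: the shift along the world's x, y, z as a fraction of full scale, then the turn about the world's z as a fraction of full scale. In form: dx dy dz spin; .... A call has 1 to 12 rows; each row is the pose to reach, as a shift and turn from the pose commanded when the call began, turning the shorter way round; what a row does not reach only later rows make up. Full scale, the value 1, is 0.3 m for a shift and 180 degrees for a turn. A row lasts 1/12 s, in which the tool goes at most 41.7 mm and 7.16 degrees, less where a joint would pass 70% of its speed; a pose out of reach is approached as far as the arm can. A call with a number of a shift or a turn outside -1 to 1 is refused whole. A call with a gripper value outside its range is refused whole. "gripper" is the finger opening in mm, from 0 to 85.4, set as the call begins (left out, the last holds). The fingers move at their own pace and stop on an object; the grip force is fixed at half the most. Time passes only in rows, so rows that repeat a pose let the fingers close. It gives the time, the measured TCP pose, the force, the opening and the grip force at its end, in the units of the state.
- env.get_obs(): the state, without advancing time (a new reading comes with each control period).
- vision.snapshot(name): name is "scene" or "top" or "wrist"; returns (picture, depth): 420x560x3 uint8, blue, green, red; 420x560 float32, m along the optical axis (not along the pixel's ray), 0 where there is no reading.
- vision.calibration(name): a dict with "camera_matrix" (3x3 intrinsics, pixels), "R" (3x3) and "t" (3): a world point X has camera coordinates R X + t; the wrist camera has in their place "hand_eye" (4x4, takes a point from camera to tool coordinates, whose origin is the TCP and whose axes are the flange's). Camera axes: x right, y down, z forward; pixel columns grow to the right and rows downward; lengths in m; the calibration is good to about 2 mm. A picture is of the moment at which its call begins: read the wrist's pose just before it. calibration takes no time and is no camera call.
- env.close_job(): hands the job in; it is judged then, once.
The state is a dict: "t": time; "joints": joint angles; "joint_vel": joint speeds; "tau": joint torques, N m; "ee_pos": TCP position; "ee_rot": TCP orientation; "contact_force": force on the tool from outside, world axes, zero at the start; "moment": the same for the moment, N m; "grip_width": finger opening in m; "gripper_force": force on a finger pad.
Only numpy, scipy, OpenCV 4.12 (cv2) and the standard library are available. Lean on these libraries where they do the work, as an engineer would, in place of code of your own. Each camera call takes 0.05 s, during which the arm holds its last target. There are 200 camera calls.

## Task

First take the steel check weight off the scale's pan and stand it upright in the small wooden tray. Then move the straight-sided clay pot (not the flared bowl) off its board and onto the scale's pan, standing upright and centred in the ring engraved on the pan, and leave it there. Be gentle with the scale (do not drop anything on the pan or press it down to its stop), and leave the bowl and the white tub where they are.

Things in the scene. Friction and masses are not known exactly. Their poses are not given: they have to be found in the camera images.
- station: Fixed: a low grey bench scale with a plywood board on each side (+y and -y). Board: 140 mm (x) by 130 mm (y), from 73 to 203 mm from the middle, top 45 mm above the bench, 3 mm gap to the pan. Pot and bowl stand one on each; they can be slid onto the pan. A 26 mm high display pod reaches to 120 mm on the -x side. Origin: bench height, under the pan's middle; y along board-pan-board.
- pan_centre (a point): Centre of the top face of the scale's pan, a square steel plate 140 x 140 mm, with an engraved ring 95 mm across round its centre. Empty, its top is 44 mm above the bench (1 mm below the boards); it is sprung and sinks straight down about 1 mm for each newton laid on it. Axes as the station's.
- pan (a joint): How far the pan has sunk, in m: 0 when empty, 0.012 at its stop. The check weight or the pot sinks it 2 to 5 mm.
- pot: Straight-sided open pot of plain terracotta, loose, standing on one of the two boards (either one): outside diameter 90 mm, height 60 mm, wall 8 mm, inner floor 10 mm above its underside, mass about 0.3 to 0.5 kg. Too wide to be gripped across; it can be pushed at its side, low down. Origin: centre of its underside; z up.
- bowl: Flared open bowl of the same terracotta, loose, on the other board: foot 54 mm, rim 100 mm across, 44 mm high. Not to be weighed; leave it. Origin: centre of its underside; z up.
- weight: Steel check weight, loose, standing on the pan at the start: a cylinder 40 mm in diameter and 42 mm high, then a short neck 16 mm in diameter, then a grip knob 24 mm in diameter from 52 to 63 mm above its underside. 0.4 kg. Origin: centre of its underside; z up.
- tray: Shallow square open wooden tray fixed to the bench, left or right of the station and nearer the robot: outside 104 x 104 mm, 22 mm high, walls 6 mm, floor 6 mm thick. Origin: centre of its underside, at bench height; z up.
- tub: Closed white tub, 84 mm in diameter, 75 mm high, across the station from the tray; a bystander. Origin: centre of its underside.
There are look-alikes about, which are no part of the job. Of the things like the weight, leave any that is yellow; of the rest the larger one is meant. Leave any blue look-alike of the pot alone.

How it is judged:
By the outcome, as a careful person would: the job done as asked, in the order asked, and still so for the second after the job is handed in, with the robot touching nothing.
It also fails if it takes over 53 s, if anything falls off the work surface, if the arm or the gripper's body presses on something with over 40 N, if the wrist force passes 120 N, or if a joint passes its speed limit or range.

## Working session

There is one attempt and no reset: what is moved stays moved. The work goes in short steps, Python scripts to look and compute and a tool call to move; the robot and the scene stay as the last step left them, time stands still between calls to the robot, and variables do not carry over. Pictures are saved under pics/ and viewed, at most 10 in all, crops included, and the job is handed in when it is done.

Besides the shell and the picture viewer there is one more tool, called after "Call:" as name(argument=value, ...) on one line, values as JSON. play_rows: Moves the arm, as the interface text tells. Shift numbers are shares of 0.3 m and turn numbers shares of 180 degrees, none past 1 either way. Its arguments: {"type":"object","properties":{"moves":{"type":"string"},"gripper":{"type":"number"}},"required":["moves"]}

```bash
mkdir -p pics; cat > h.py <<'E'
import numpy as np, cv2
from workcell import env, vision
def grab(n):
    im,d=vision.snapshot(n); cv2.imwrite(f'pics/_{n}.png',im); np.save(f'pics/_{n}.npy',d); return im,d
def px2w(n,u,v,d=None,z=None):
    c=vision.calibration(n);K=np.array(c['camera_matrix']);R=np.array(c['R']);t=np.array(c['t'])
    r=np.linalg.solve(K,[u,v,1.]);C=-R.T@t;w=R.T@r
    if z is not None: return C+w*(z-C[2])/w[2]
    return C+w*d
E
python3 - <<'E'
from h import *
for n in('top','scene'):
    im,d=grab(n); cv2.imwrite(f'pics/{n}1.png',im)
o=env.get_obs();print(o['t'],o['ee_pos'],o['ee_rot'],o['grip_width'])
c=vision.calibration('top');print(c)
E
```

```text
0.1 [ 0.1412659  -0.47899822  0.23047043] [-3.10739986e+00 -4.48676408e-01  4.56684377e-04] 0.08500513556867145
{'camera_matrix': array([[418.91531389,   0.        , 279.88942833],
       [  0.        , 418.91531389, 210.94265346],
       [  0.        ,   0.        ,   1.        ]]), 'R': array([[-2.27852067e-04, -9.99897553e-01, -1.43119360e-02],
       [-9.80416362e-01,  3.04189957e-03, -1.96912426e-01],
       [ 1.96935789e-01,  1.39867893e-02, -9.80316615e-01]]), 't': array([0.01239977, 0.56564619, 1.0571493 ])}
```

View pics/top1.png

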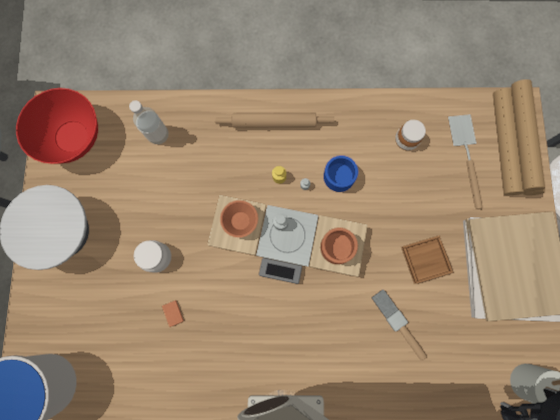

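View pics/scene1.png

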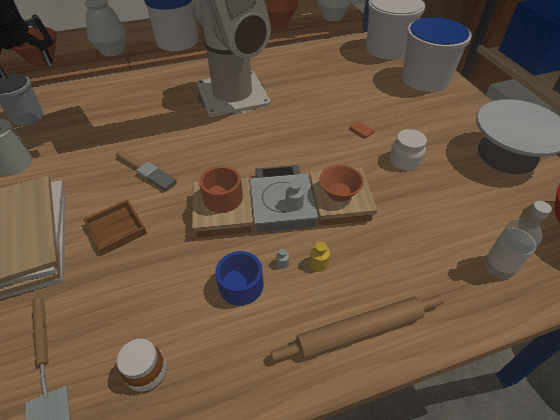

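Candidates like the weight in the top view are grey on the pan (281,222), small grey (305,184) and yellow (279,174). The larger grey one on the pan is meant. For the pot, the terracotta at (339,245) is straight-sided, (240,218) is the flared bowl, and (341,174) is the blue look-alike. The tray is at (427,260) and the tub at (150,256). I'll confirm in an enlarged crop.

```bash
python3 - <<'E'
from h import *
im=cv2.imread('pics/_top.png')
a=cv2.resize(im[160:300,200:380],None,fx=4.4,fy=4.2,interpolation=cv2.INTER_CUBIC)
a=cv2.resize(im[165:295,205:378],None,fx=4.6,fy=4.6,interpolation=cv2.INTER_CUBIC)
cv2.imwrite('pics/crop1.png',a)
s=cv2.imread('pics/_scene.png');cv2.imwrite('pics/crop2.png',cv2.resize(s[140:310,80:390],None,fx=2.55,fy=2.55,interpolation=cv2.INTER_CUBIC))
E
```

```text
(no output)
```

View pics/crop1.png

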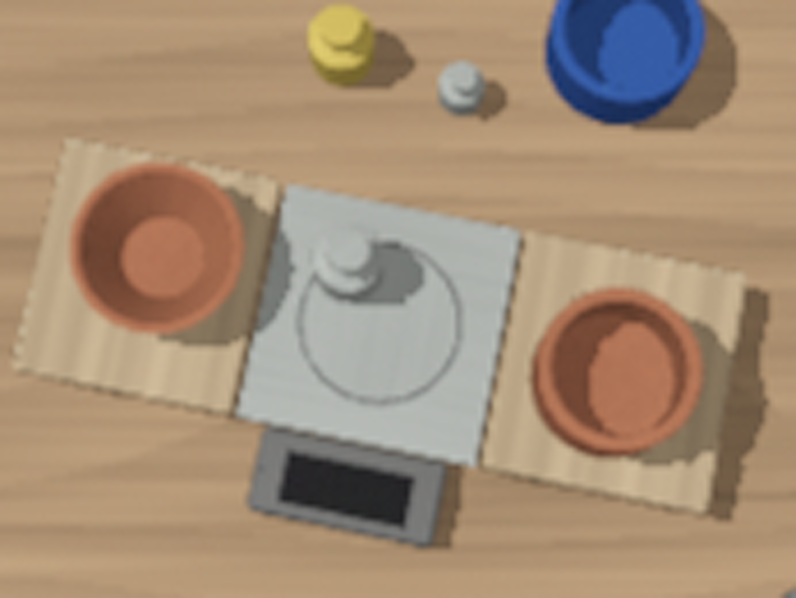

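View pics/crop2.png

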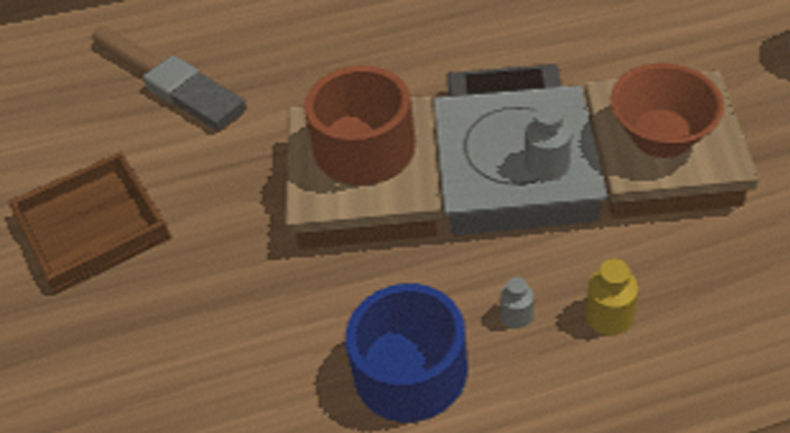

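The crops confirm it: the pot is straight-sided at crop (618,371), the bowl is flared at (158,247), and the weight on the pan has its knob at (348,248). The ring centre is at (380,323).

```bash
python3 - <<'E'
from h import *
np.set_printoptions(precision=4,suppress=True)
C=lambda u,v,z:px2w('top',205+(u+.5)/4.6-.5,165+(v+.5)/4.6-.5,z=z)
print('ring',C(380,323,.040))
for p in[(287,184),(521,231),(480,466),(236,414)]:print('pan',C(*p,.040))
for p in[(66,140),(15,368),(745,272),(710,514)]:print('brd',C(*p,.045))
print('mean brd',np.mean([C(*p,.045) for p in[(66,140),(15,368),(745,272),(710,514)]],0))
print('knob',C(348,248,.103));print('pot',C(618,371,.105));print('bowl',C(158,247,.089))
for p in[(402,246),(438,237),(452,271),(416,283)]:print('tray',px2w('top',*p,z=.022))
print('tub',px2w('top',149,253,z=.075))
# depth-based tray/pot/weight
im=cv2.imread('pics/_top.png');d=np.load('pics/_top.npy')
v,u=np.mgrid[:420,:560];c=vision.calibration('top');K,R,t=[np.array(c[k]) for k in('camera_matrix','R','t')]
P=(np.stack([(u-K[0,2])/K[0,0]*d,(v-K[1,2])/K[1,1]*d,d],-1)-t)@R
def sel(u0,u1,v0,v1,z0,z1):
    m=(u>=u0)&(u<=u1)&(v>=v0)&(v<=v1)&(P[...,2]>z0)&(P[...,2]<z1)&(d>0);return P[m]
for n,a in dict(tray=(398,458,230,290,.012,.03),pot=(315,365,222,270,.095,.12),bowl=(215,265,195,242,.08,.1),knob=(270,295,208,232,.095,.112)).items():
    q=sel(*a);print(n,len(q),q.mean(0) if len(q) else '',cv2.minAreaRect((q[:,:2]*1000).astype(np.float32)),cv2.minEnclosingCircle((q[:,:2]*1000).astype(np.float32)), np.median(q[:,2]))
q=sel(265,310,230,258,.03,.05);print('panz',np.median(q[:,2]))
E
```

```text
ring [ 0.5039 -0.0078  0.04  ]
pan [0.5865 0.0466 0.04  ]
pan [ 0.558  -0.0904  0.04  ]
pan [ 0.4215 -0.0646  0.04  ]
pan [0.4514 0.0751 0.04  ]
brd [0.6124 0.1769 0.045 ]
brd [0.4776 0.2025 0.045 ]
brd [ 0.5325 -0.2191  0.045 ]
brd [ 0.3941 -0.1937  0.045 ]
mean brd [ 0.5041 -0.0083  0.045 ]
knob [0.5367 0.0099 0.103 ]
pot [ 0.4682 -0.1365  0.105 ]
bowl [0.5401 0.1163 0.089 ]
tray [ 0.4755 -0.3159  0.022 ]
tray [ 0.4997 -0.4139  0.022 ]
tray [ 0.4089 -0.444   0.022 ]
tray [ 0.3776 -0.3471  0.022 ]
tub [0.4526 0.348  0.075 ]
tray 441 [ 0.4408 -0.3807  0.0209] ((442.3353271484375, -380.7696533203125), (104.00352478027344, 105.37096405029297), 16.61579132080078) ((442.54583740234375, -381.09844970703125), 72.04155731201172) 0.021772353672885002
pot 361 [ 0.4706 -0.1359  0.1051] ((470.7540283203125, -135.33457946777344), (87.34004974365234, 88.5180892944336), 87.98343658447266) ((470.6991882324219, -136.21043395996094), 45.00754928588867) 0.10530788264620232
bowl 456 [0.5431 0.12   0.0875] ((541.3246459960938, 117.7330322265625), (95.6270751953125, 95.90924835205078), 2.9780287742614746) ((541.5652465820312, 118.58525848388672), 49.25018310546875) 0.08799542511382344
knob 72 [0.536  0.0109 0.1043] ((536.4373168945312, 10.49593448638916), (20.25640106201172, 24.072540283203125), 89.97758483886719) ((536.437255859375, 10.496078491210938), 12.036429405212402) 0.1043908999321411
panz 0.04165314527167954
```

Call:
play_rows(moves="0.1 0.12 0 0.04; 0.2 0.25 0 0.08; 0.3 0.37 0 0.12; 0.4 0.5 0 0.16; 0.5 0.62 0 0.2; 0.6 0.75 0 0.24; 0.66 0.82 0 0.28; 0.66 0.82 0 0.32; 0.66 0.82 0 0.344; 0.66 0.82 0 0.344; 0.66 0.82 0 0.344", gripper=85)

```text
t: 1.02
ee_pos: [0.3393, -0.2332, 0.231]
ee_rot: [-2.436, -1.983, 0.001]
contact_force: [-0.3, -0.1, -0.2]
grip_width: 0.0853
gripper_force: 0.0
```

Call:
play_rows(moves="0.1 0.12 0 0; 0.2 0.25 0 0; 0.3 0.37 0 0; 0.4 0.5 0 0; 0.5 0.62 0 0; 0.58 0.72 0 0; 0.64 0.78 0 0; 0.657 0.812 0 0; 0.657 0.812 0 0; 0.657 0.812 0 0; 0.657 0.812 0 0")

```text
t: 1.93
ee_pos: [0.5359, 0.0087, 0.2308]
ee_rot: [-2.438, -1.981, 0.002]
contact_force: [-0.1, -0.4, -0.1]
grip_width: 0.0853
gripper_force: 0.0
```

```bash
python3 - <<'E'
from h import *
from scipy.spatial.transform import Rotation as Ro
o=env.get_obs();im,d=grab('wrist');cv2.imwrite('pics/w1.png',im)
c=vision.calibration('wrist');K=np.array(c['camera_matrix']);H=np.array(c['hand_eye'])
print(o['t'],o['ee_pos'],o['ee_rot'])
v,u=np.mgrid[:420,:560]
Pc=np.stack([(u-K[0,2])/K[0,0]*d,(v-K[1,2])/K[1,1]*d,d],-1)
P=(Pc@H[:3,:3].T+H[:3,3])@Ro.from_rotvec(o['ee_rot']).as_matrix().T+o['ee_pos']
m=(d>0)&(P[...,2]>.097)&(P[...,2]<.112)&(np.hypot(P[...,0]-.536,P[...,1]-.0105)<.03)
q=P[m];print(len(q),cv2.minEnclosingCircle((q[:,:2]*1000).astype(np.float32)),np.median(q[:,2]))
E
```

```text
1.9333 [0.53587202 0.00869917 0.23082758] [-2.43756056 -1.98097372  0.00247816]
590 ((536.7949829101562, 11.85529613494873), 11.997214317321777) 0.10396310111708154
```

Call:
play_rows(moves="0.003 0.005 -0.1 0; 0.003 0.005 -0.2 0; 0.003 0.005 -0.3 0; 0.003 0.005 -0.38 0; 0.003 0.005 -0.45 0; 0.003 0.005 -0.51 0; 0.003 0.005 -0.56 0; 0.003 0.005 -0.59 0; 0.003 0.005 -0.6 0; 0.003 0.005 -0.6 0; 0.003 0.005 -0.6 0")

```text
t: 2.9
ee_pos: [0.538, 0.0109, 0.0522]
ee_rot: [2.436, 1.983, 0.002]
contact_force: [0.2, -0.1, 0.8]
grip_width: 0.0848
gripper_force: 0.0
```

Call:
play_rows(moves="0 0 0 0; 0 0 0 0; 0 0 0 0; 0 0 0 0; 0 0 0 0; 0 0 0 0; 0 0 0 0; 0 0 0 0; 0 0 0 0; 0 0 0 0; 0 0 0 0; 0 0 0 0", gripper=30)

```text
t: 3.9
ee_pos: [0.5375, 0.0117, 0.0513]
ee_rot: [-2.435, -1.985, -0.0]
contact_force: [-1.4, 1.2, 1.3]
grip_width: 0.0382
gripper_force: 60.0
```

Call:
play_rows(moves="0 0 0.01 0; 0 0 0.03 0; 0 0 0.06 0; 0 0 0.1 0; 0 0 0.15 0; 0 0 0.2 0; 0 0 0.25 0; 0 0 0.3 0; 0 0 0.35 0; 0 0 0.38 0; 0 0 0.4 0; 0 0 0.4 0")

```text
t: 4.9
ee_pos: [0.5381, 0.0114, 0.1727]
ee_rot: [2.434, 1.983, 0.003]
contact_force: [0.8, -0.4, -4.1]
grip_width: 0.0389
gripper_force: 60.8
```

Call:
play_rows(moves="-0.01 -0.05 0 0.01; -0.03 -0.13 0 0.03; -0.05 -0.22 0 0.06; -0.08 -0.32 0 0.09; -0.1 -0.42 0 0.12; -0.12 -0.5 0 0.14; -0.14 -0.58 0 0.15; -0.155 -0.63 0 0.157; -0.16 -0.65 0 0.157; -0.16 -0.65 0 0.157")

```text
t: 5.73
ee_pos: [0.4885, -0.1845, 0.1704]
ee_rot: [-1.88, -2.515, 0.001]
contact_force: [0.0, 0.3, -4.4]
grip_width: 0.0384
gripper_force: 60.8
```

Call:
play_rows(moves="-0.01 -0.05 0 0; -0.03 -0.13 0 0; -0.05 -0.22 0 0; -0.08 -0.32 0 0; -0.1 -0.42 0 0; -0.12 -0.5 0 0; -0.14 -0.57 0 0; -0.15 -0.63 0 0; -0.158 -0.657 0 0; -0.158 -0.657 0 0; -0.158 -0.657 0 0")

```text
t: 6.65
ee_pos: [0.4423, -0.3793, 0.1707]
ee_rot: [-1.876, -2.518, -0.002]
contact_force: [-0.2, 0.5, -3.6]
grip_width: 0.0386
gripper_force: 60.9
```

```bash
python3 - <<'E'
from h import *
o=env.get_obs();print(o['ee_pos'],o['ee_rot'],o['contact_force'])
im,d=grab('wrist');s,_=grab('top');s=cv2.resize(s[170:330,180:470],None,fx=2,fy=2)
s=cv2.copyMakeBorder(s,0,420-s.shape[0],0,0,0) if s.shape[0]<420 else s
cv2.imwrite('pics/w2.png',cv2.resize(np.hstack([im,s]),(800,295)))
E
```

```text
[ 0.4423448  -0.37930306  0.17072183] [-1.87574737e+00 -2.51827730e+00 -1.79173813e-03] [-0.22672004  0.48190277 -3.61981511]
```

View pics/w2.png

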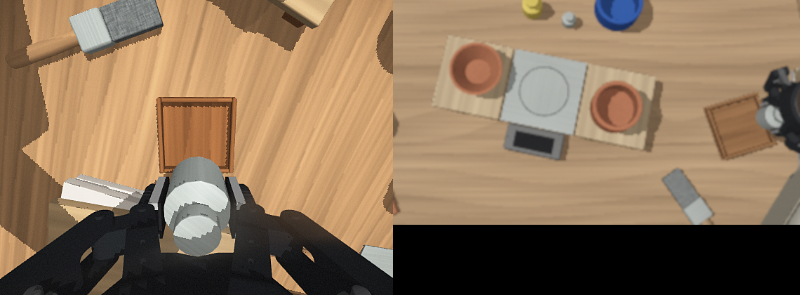

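The wrist view shows the weight upright in the fingers at (197,200), with the tray at (197,135) squared to the gripper. The top view shows the pan empty. I'll lower the weight into the tray.

Call:
play_rows(moves="0 0 -0.04 0; 0 0 -0.1 0; 0 0 -0.17 0; 0 0 -0.24 0; 0 0 -0.31 0; 0 0 -0.37 0; 0 0 -0.42 0; 0 0 -0.46 0; 0 0 -0.48 0; 0 0 -0.495 0; 0 0 -0.5 0; 0 0 -0.5 0")

```text
t: 7.75
ee_pos: [0.4425, -0.3803, 0.0217]
ee_rot: [1.876, 2.519, 0.0]
contact_force: [-0.4, 0.8, -4.2]
grip_width: 0.038
gripper_force: 60.8
```

Call:
play_rows(moves="0 0 -0.003 0; 0 0 -0.006 0; 0 0 -0.009 0; 0 0 -0.01 0; 0 0 -0.01 0")

```text
t: 8.17
ee_pos: [0.442, -0.3807, 0.0185]
ee_rot: [1.877, 2.519, -0.0]
contact_force: [-0.2, -0.2, -3.9]
grip_width: 0.0382
gripper_force: 60.9
```

Call:
play_rows(moves="0 0 -0.003 0; 0 0 -0.005 0; 0 0 -0.007 0; 0 0 -0.007 0")

```text
t: 8.5
ee_pos: [0.4421, -0.3808, 0.0183]
ee_rot: [1.877, 2.518, -0.0]
contact_force: [-3.7, 2.5, 8.6]
grip_width: 0.0385
gripper_force: 62.2
```

Call:
play_rows(moves="0 0 0.001 0; 0 0 0.002 0; 0 0 0.002 0; 0 0 0.002 0; 0 0 0.002 0; 0 0 0.002 0", gripper=52)

```text
t: 9.0
ee_pos: [0.4421, -0.3806, 0.0167]
ee_rot: [-1.877, -2.519, 0.0]
contact_force: [0.1, 0.6, 0.9]
grip_width: 0.0518
gripper_force: 0.0
```

Call:
play_rows(moves="0 0 0.01 0; 0 0 0.03 0; 0 0 0.06 0; 0 0 0.1 0; 0 0 0.16 0; 0 0 0.23 0; 0 0 0.31 0; 0 0 0.39 0; 0 0 0.45 0; 0 0 0.47 0; 0 0 0.47 0")

```text
t: 9.92
ee_pos: [0.4433, -0.3816, 0.1607]
ee_rot: [1.874, 2.515, -0.001]
contact_force: [-0.5, -0.4, 0.7]
grip_width: 0.0522
gripper_force: 0.0
```

```bash
python3 - <<'E'
from h import *
o=env.get_obs();print(o['t'],o['ee_pos'],o['ee_rot'],o['contact_force'],o['grip_width'])
im,d=grab('wrist');s,_=grab('scene')
s=cv2.resize(s[150:290,50:290],(560,327));s=cv2.copyMakeBorder(s,0,93,0,0,0)
cv2.imwrite('pics/w3.png',cv2.resize(np.hstack([im,s]),(800,300)))
E
```

```text
9.9167 [ 0.44325605 -0.38162048  0.16072048] [ 1.87393255e+00  2.51467055e+00 -5.79430140e-04] [-0.4582816  -0.37787369  0.70834517] 0.05215017184125566
```

View pics/w3.png

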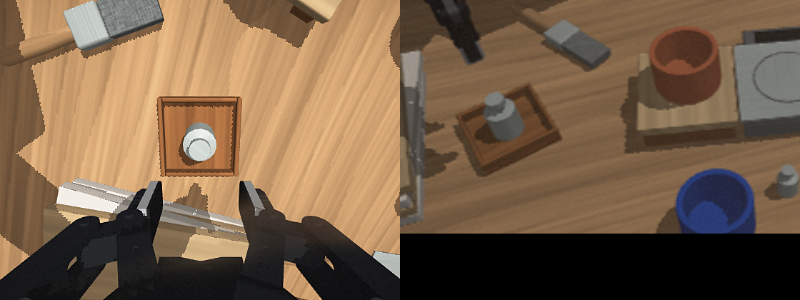

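The weight stands upright in the tray at (200,145) in the wrist view. Next I'll bring the fingers, as a fork, behind the pot.

Call:
play_rows(moves="0.01 0.08 0 -0.03; 0.02 0.18 0 -0.06; 0.02 0.28 0 -0.1; 0.03 0.38 0 -0.13; 0.04 0.48 0 -0.16; 0.04 0.56 0 -0.175; 0.04 0.6 0 -0.175; 0.04 0.615 0 -0.175; 0.04 0.615 0 -0.175; 0.04 0.615 0 -0.175; 0.04 0.615 0 -0.175")

```text
t: 10.93
ee_pos: [0.4541, -0.1972, 0.1575]
ee_rot: [2.491, 1.914, -0.001]
contact_force: [0.6, -0.7, 0.5]
grip_width: 0.0521
gripper_force: 0.0
```

```bash
python3 - <<'E'
from h import *
from scipy.spatial.transform import Rotation as Ro
np.set_printoptions(precision=4,suppress=True)
o=env.get_obs();im,d=grab('wrist')
c=vision.calibration('wrist');K=np.array(c['camera_matrix']);H=np.array(c['hand_eye'])
print(o['t'],o['ee_pos'],o['ee_rot'],o['joints'])
v,u=np.mgrid[:420,:560]
Pc=np.stack([(u-K[0,2])/K[0,0]*d,(v-K[1,2])/K[1,1]*d,d],-1)
P=(Pc@H[:3,:3].T+H[:3,3])@Ro.from_rotvec(o['ee_rot']).as_matrix().T+o['ee_pos']
m=(d>0)&(P[...,2]>.1)&(P[...,2]<.11)&(np.hypot(P[...,0]-.47,P[...,1]+.136)<.055)
q=P[m];print(len(q),cv2.minEnclosingCircle((q[:,:2]*1000).astype(np.float32)),np.median(q[:,2]))
m=(d>0)&(np.hypot(P[...,0]-.504,P[...,1]+.008)<.05);print('pan z',np.median(P[m][:,2]))
m=(d>0)&(P[...,2]>.03)&(P[...,2]<.055)&(np.hypot(P[...,0]-.47,P[...,1]+.136)>.05)&(np.hypot(P[...,0]-.47,P[...,1]+.136)<.06);print('board z',np.median(P[m][:,2]))
cv2.imwrite('pics/w4.png',im)
E
```

```text
10.9333 [ 0.4541 -0.1972  0.1575] [ 2.4912  1.9136 -0.0006] [-0.4095  0.2764 -0.145   1.1493 -0.0004  1.4221]
6232 ((470.8551025390625, -135.8016357421875), 45.078033447265625) 0.10512463575748934
pan z 0.04428348778256981
board z 0.04541009805147519
```

View pics/w4.png

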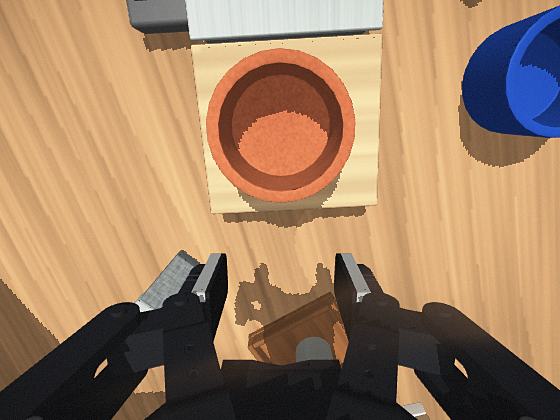

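The wrist view shows the pot centred ahead of the fork at (281,125), and the board's near edge is clear. I'll descend and push slowly.

Call:
play_rows(moves="0 0 -0.06 0; 0 0 -0.13 0; 0 0 -0.2 0; 0 0 -0.26 0; 0 0 -0.31 0; 0 0 -0.34 0; 0 0 -0.353 0; 0 0 -0.353 0; 0 0 -0.353 0")

```text
t: 11.73
ee_pos: [0.4545, -0.1966, 0.0524]
ee_rot: [2.49, 1.914, 0.001]
contact_force: [0.2, -0.7, 0.9]
grip_width: 0.052
gripper_force: 0.0
```

Call:
play_rows(moves="0.003 0.012 0 0; 0.006 0.024 0 0; 0.01 0.036 0 0; 0.013 0.048 0 0; 0.016 0.06 0 0; 0.019 0.072 0 0; 0.022 0.084 0 0; 0.025 0.096 0 0; 0.029 0.108 0 0; 0.032 0.12 0 0; 0.035 0.132 0 0; 0.037 0.14 0 0")

```text
t: 12.73
ee_pos: [0.4657, -0.1541, 0.0522]
ee_rot: [2.49, 1.914, 0.0]
contact_force: [-1.3, -5.1, 3.4]
grip_width: 0.052
gripper_force: 0.0
```

Call:
play_rows(moves="0.003 0.01 0 0; 0.005 0.02 0 0; 0.008 0.03 0 0; 0.011 0.04 0 0; 0.013 0.05 0 0; 0.016 0.06 0 0; 0.018 0.07 0 0; 0.021 0.08 0 0; 0.024 0.09 0 0; 0.026 0.1 0 0; 0.029 0.11 0 0; 0.032 0.12 0 0")

```text
t: 13.73
ee_pos: [0.4749, -0.1181, 0.0521]
ee_rot: [2.49, 1.914, -0.001]
contact_force: [-0.1, -4.5, 3.5]
grip_width: 0.052
gripper_force: 2.0
```

```bash
cat > pot.py <<'E'
from h import *
np.set_printoptions(precision=4,suppress=True)
o=env.get_obs();im,d=grab('top');print(o['t'],o['ee_pos'])
c=vision.calibration('top');K,R,t=[np.array(c[k]) for k in('camera_matrix','R','t')]
v,u=np.mgrid[:420,:560]
P=(np.stack([(u-K[0,2])/K[0,0]*d,(v-K[1,2])/K[1,1]*d,d],-1)-t)@R
hsv=cv2.cvtColor(im,cv2.COLOR_BGR2HSV)
m=(d>0)&(P[...,2]>.092)&(P[...,2]<.112)&(P[...,1]<.05)&(P[...,1]>-.19)&(abs(P[...,0]-.5)<.1)&(hsv[...,0]<14)&(hsv[...,1]>110)
q=P[m];print(len(q))
from scipy.optimize import least_squares
# outer rim: convex hull circle fit
xy=(q[:,:2]*1000).astype(np.float32);print(cv2.minEnclosingCircle(xy))
A=np.c_[q[:,:2],np.ones(len(q))];print('tilt plane',np.linalg.lstsq(A,q[:,2],rcond=None)[0],'z',np.median(q[:,2]))
E
python3 pot.py
```

```text
13.7333 [ 0.4749 -0.1181  0.0521]
195
((487.37286376953125, -71.55171966552734), 43.77859878540039)
tilt plane [-0.0151 -0.0045  0.1113] z 0.10474829171192228
```

Call:
play_rows(moves="0.003 0.01 0 0; 0.005 0.02 0 0; 0.008 0.03 0 0; 0.01 0.04 0 0; 0.013 0.05 0 0; 0.016 0.06 0 0; 0.018 0.07 0 0; 0.021 0.08 0 0; 0.023 0.09 0 0; 0.026 0.1 0 0; 0.029 0.11 0 0; 0.031 0.12 0 0")

```text
t: 14.78
ee_pos: [0.4839, -0.0815, 0.0516]
ee_rot: [-2.49, -1.915, 0.0]
contact_force: [-1.2, -1.3, -3.2]
grip_width: 0.052
gripper_force: 1.0
```

```bash
python3 pot.py
```

```text
14.7833 [ 0.4839 -0.0815  0.0516]
142
((496.4414978027344, -33.66303253173828), 43.013458251953125)
tilt plane [-0.0277 -0.0206  0.1157] z 0.10300140991666046
```

Call:
play_rows(moves="0.002 0.007 0 0; 0.004 0.014 0 0; 0.006 0.021 0 0; 0.008 0.028 0 0; 0.01 0.035 0 0; 0.012 0.042 0 0; 0.014 0.049 0 0; 0.016 0.056 0 0; 0.018 0.063 0 0; 0.02 0.07 0 0; 0.021 0.075 0 0; 0.021 0.075 0 0")

```text
t: 15.83
ee_pos: [0.4905, -0.0592, 0.052]
ee_rot: [-2.49, -1.915, -0.001]
contact_force: [-1.3, -3.4, -0.7]
grip_width: 0.0518
gripper_force: 0.2
```

```bash
python3 pot.py; python3 - <<'E'
import cv2
im=cv2.imread('pics/_top.png');cv2.imwrite('pics/c5.png',cv2.resize(im[165:295,205:378],None,fx=4.6,fy=4.6,interpolation=cv2.INTER_CUBIC))
E
```

```text
15.8333 [ 0.4905 -0.0592  0.052 ]
105
((503.4173583984375, -3.339822292327881), 40.934146881103516)
tilt plane [0.0036 0.0513 0.0986] z 0.10144272638347188
```

View pics/c5.png

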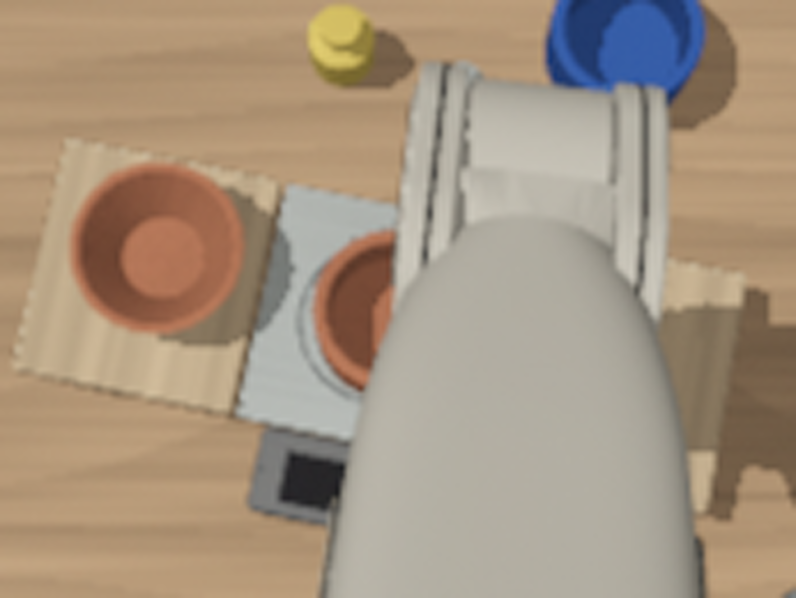

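The pot is on the pan (crop about (385,310)), but the arm hides half of it. I'll back off for a clear view.

Call:
play_rows(moves="-0.005 -0.02 0 0; -0.015 -0.06 0 0; -0.02 -0.08 0 0; -0.02 -0.08 0.06 0; -0.02 -0.08 0.16 0; -0.02 -0.1 0.26 0; -0.02 -0.2 0.33 0; -0.04 -0.3 0.36 0; -0.06 -0.42 0.36 0; -0.09 -0.53 0.36 0; -0.1 -0.6 0.36 0; -0.1 -0.6 0.36 0")

```text
t: 16.88
ee_pos: [0.4593, -0.2442, 0.1602]
ee_rot: [2.495, 1.906, -0.0]
contact_force: [-0.3, -0.1, -0.0]
grip_width: 0.0524
gripper_force: 0.0
```

```bash
python3 pot.py; python3 - <<'E'
import cv2
im=cv2.imread('pics/_top.png');cv2.imwrite('pics/c6.png',cv2.resize(im[180:280,220:353],None,fx=6,fy=6,interpolation=cv2.INTER_CUBIC))
E
```

```text
16.8833 [ 0.4593 -0.2442  0.1602]
275
((501.93023681640625, -15.001913070678711), 43.99116897583008)
tilt plane [-0.0016 -0.0025  0.101 ] z 0.10063332562985
```

View pics/c6.png

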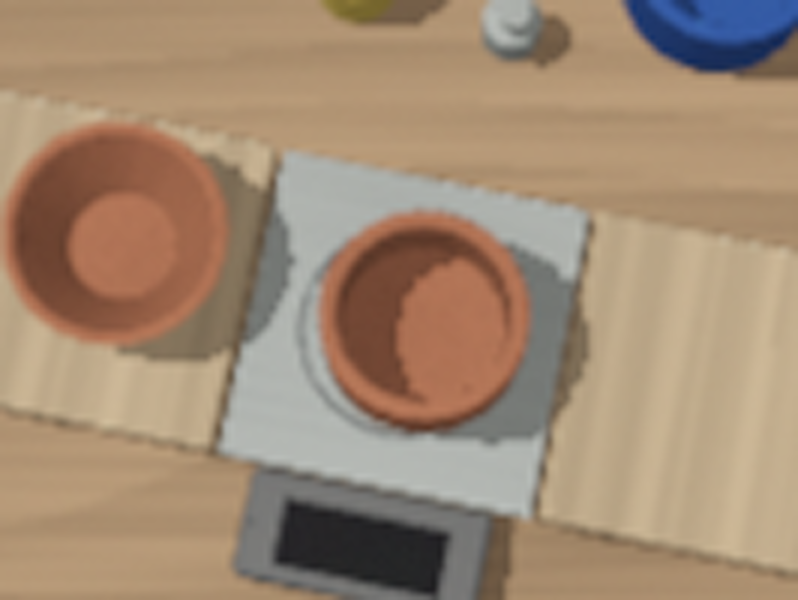

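Call:
play_rows(moves="0.02 0.1 0 0; 0.04 0.22 0 0; 0.06 0.34 0 0; 0.07 0.44 0 0; 0.08 0.5 0 0; 0.08 0.52 0 0; 0.08 0.52 -0.06 0; 0.08 0.52 -0.14 0; 0.08 0.52 -0.22 0; 0.08 0.52 -0.29 0; 0.08 0.52 -0.34 0; 0.08 0.52 -0.36 0")

```text
t: 17.93
ee_pos: [0.4822, -0.0834, 0.0496]
ee_rot: [-2.488, -1.913, 0.005]
contact_force: [0.5, 0.9, -0.8]
grip_width: 0.0519
gripper_force: 0.0
```

Call:
play_rows(moves="0 0 0 0; 0.004 0.015 0 0; 0.008 0.03 0 0; 0.012 0.045 0 0; 0.016 0.06 0 0; 0.019 0.07 0 0; 0.021 0.077 0 0; 0.023 0.084 0 0; 0.025 0.091 0 0; 0.026 0.098 0 0; 0.027 0.102 0 0; 0.027 0.102 0 0")

```text
t: 18.93
ee_pos: [0.4924, -0.0531, 0.0519]
ee_rot: [2.491, 1.915, -0.0]
contact_force: [-1.4, -2.3, -0.5]
grip_width: 0.052
gripper_force: 1.0
```

Call:
play_rows(moves="-0.005 -0.02 0 0; -0.015 -0.06 0 0; -0.02 -0.08 0 0; -0.02 -0.08 0.06 0; -0.02 -0.08 0.16 0; -0.02 -0.1 0.26 0; -0.02 -0.2 0.33 0; -0.04 -0.3 0.36 0; -0.06 -0.42 0.36 0; -0.09 -0.53 0.36 0; -0.1 -0.6 0.36 0; -0.1 -0.6 0.36 0")

```text
t: 19.93
ee_pos: [0.4614, -0.2375, 0.16]
ee_rot: [2.495, 1.906, -0.0]
contact_force: [-0.1, 0.5, -0.2]
grip_width: 0.052
gripper_force: 0.0
```

```bash
python3 pot.py; python3 - <<'E'
import cv2
im=cv2.imread('pics/_top.png');cv2.imwrite('pics/c7.png',cv2.resize(im[180:280,220:353],None,fx=6,fy=6,interpolation=cv2.INTER_CUBIC))
E
```

```text
19.9333 [ 0.4614 -0.2375  0.16  ]
279
((503.5640869140625, -8.783411026000977), 43.88433074951172)
tilt plane [-0.0044 -0.0047  0.1023] z 0.10037359072019346
```

View pics/c7.png

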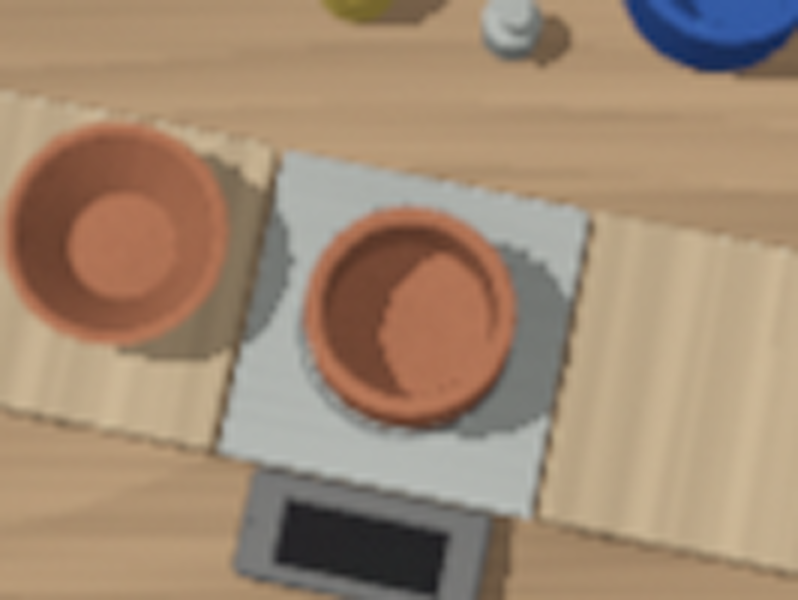

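The pot stands level at (411,318), within about 1 mm of the ring's centre. The bowl is untouched and the arm is clear. I'll hand in the job.

```bash
python3 -c "
from workcell import env
print(env.close_job())"
```

```text
the job is handed in; nothing more can be done
None
```

The job is handed in: the check weight stands upright in the tray, and the clay pot stands upright on the pan, measured about 1 mm from the ring's centre, at about 20 s of the 53 s allowed.

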